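Set the length rail's slider against its marked stop

ROBOT

A 7-joint arm with a two-finger parallel gripper is mounted at the origin on the work surface. World frame = base frame: x ahead of the robot, y to its left, z up, the work surface at z = 0. Lengths are in m, angles in rad, forces in N, time in s.
With the tool pointing down it reaches from about 0.425 to 1.025 m from the base axis. Payload 9.4 kg.
Tool frame: the origin (TCP) lies on the centre line of the jaws, within the pads' length; the fingertips stand 25 mm ahead of it and the grasp point (between the pads) lies 6 mm ahead of it; z points along the fingers, y is the direction in which the jaws open and shut (so a half turn about z gives the same grasp; the last joint's range is limited). The gripper opens to 85 mm and grips with 20 to 120 N. Pads are 22 mm wide; open, the fingers measure 114 mm over their backs; the gripper's body (76 mm by 85 mm) begins 54 mm behind the grasp point. The pads swing forward as they close: fully open they stand 13 mm farther back than shut.
Start: joints at [1.136, 0.599, -0.003, 1.599, 0.002, 0.943, -0.08], TCP at [0.254, -0.679, 0.256] pointing down, gripper open.
Joint ranges: [-2.57, 2.57], [-0.35, 1.97], [-1.29, 1.29], [0.11, 2.56], [-1.05, 4.19], [0.11, 1.86], [-2.63, 2.63]. Speed limits (rad/s): [2.22, 2.22, 3.01, 3.01, 3.14, 3.14, 3.14].

INTERFACE

Orientations are given as a unit quaternion [x, y, z, w].
In Python, from bench import bot, snapshot, calibration, models gives the robot as it stands. The module is installed in compiled form; this text tells all that it offers.
- The arm moves only by the tool servo_tool, never from a script. Its argument "increments" is a list of rows, each a list of 5 numbers: the shift along the tool's x, y, z in mm, then the turn about the tool's z in rad, then the opening in per cent of the stroke, from 0 (shut) to 100 (fully open). A call has 1 to 8 rows; each row shifts and turns the commanded pose from where the row before left it, along the tool's axes as they then stand; what a row does not reach is not made up. A row lasts 1/10 s, in which the tool goes at most 50 mm and 8.59 degrees, less where a joint would pass 70% of its speed; a pose out of reach is approached as far as the arm can. A call with a gripper value outside its range is refused whole. The fingers move at their own pace and stop on an object; the grip force is fixed at half the most. Time passes only in rows, so rows that do not move let the fingers close. It gives the time, the measured TCP pose, the force and the opening at its end, in the units of the state.
- bot.get_obs(): the state, without advancing time (a new reading comes with each control period).
- snapshot(name): name is "scene" or "side" or "wrist"; returns the picture (420x560x3 uint8, red, green, blue); there is no depth.
- calibration(name): a dict with "K" (3x3 intrinsics, pixels), "k1" (the pictures are not rectified: a ray, as slopes to the right and down, at radius r is drawn at 1 + k1 r^2 times it, then the intrinsics apply), "world_to_cam" (4x4, takes a point from world to camera coordinates); the wrist camera has in their place "mount" (4x4, takes a point from camera to tool coordinates, whose origin is the TCP and whose axes are the flange's). Camera axes: x right, y down, z forward; pixel columns grow to the right and rows downward; lengths in m; the calibration is good to about 2 mm. A picture is of the moment at which its call begins: read the wrist's pose just before it. calibration takes no time and is no camera call.
- bot.hand_in(): hands the job in, once; it reports no verdict.
Trained networks look in the newest picture that a camera, given by its name, has taken for a name from the list of things; names that differ only in an ending like _2 or _b are one class to them, and where a whole thing is asked for, a point or a joint stands for the part that bears it (a point fixed in the world has none). Each returns a list of dicts, best first, with "score" (0 to 1); they miss things now and then, are a little off and sometimes report something else, mostly with a low value. They report only what shows in the picture. A call takes as long as a camera call.
- models.boxes_of(camera, query): "xy" ([column, row] in pixels, amid what is visible of it).
- models.pinpoint(camera, query): "xy" ([column, row] in pixels: a listed point, or the origin of a listed thing).
The state is a dict: "time_s": time; "joint_pos": joint angles; "qvel": joint speeds; "tau": joint torques, N m; "ee_pos": TCP position; "tcp_rot": TCP orientation; "wrist_force": force on the tool from outside, world axes, zero at the start; "moment": the same for the moment, N m; "gripper_width": opening from 0.0 (shut) to 1.0 (fully open).
Only numpy, scipy, OpenCV 4.12 (cv2) and the standard library are available. Lean on these libraries where they do the work, as an engineer would, in place of code of your own. Each camera call takes 0.05 s, during which the arm holds its last target. There are 200 camera calls.

TASK

Set the length rail for the next cuts: with the fingertips press down the sprung release pad in the middle of the slider to free its brake and, keeping it pressed, push the slider along the rail until it rests against the stop that is marked with an upright round post. Then let the pad spring up again so that the brake holds the slider there. Do not drag the slider against its brake, and leave the other things on the bench alone: nothing is picked up or shifted.

Things in the scene. Friction and masses are not known exactly. Their poses are not given: they have to be found in the camera images.
- rail: The length rail, fixed to the bench: plywood foot 100 x 430 x 12 mm with an aluminium rail 42 mm wide and 400 mm long on it, rail top 42 mm above the bench. Origin on the bench surface under the middle of the foot; its y axis runs along the rail, x across it, z up. Its yaw differs by up to 0.35 rad from run to run.
- slider_mid (a point): Middle of the slider: centre of the release pad's top face when up, 70 mm above the bench; rides with the slider, does not sink with the pad. Axes as the rail's. Slider: grey saddle 56 mm across the rail, 90 mm along it, deck 62 mm above the bench; at each end a cheek 14 mm thick rises to 82 mm. Between them (62 mm gap) lies the black ribbed pad, 42 mm across the rail, 56 mm along it.
- slider (a joint): Position of the slider along the rail in m: 0 in the middle of the rail, growing towards the rail's +y. With the pad pressed it slides freely (about 1 to 2 N); otherwise the brake holds it with about 30 N. Fingertips pressing the pad carry the slider along by friction, or push on the inside of the cheek ahead.
- release (a joint): How far the release pad is pressed down, in m: about 0 up (brake holding), 0.008 fully down, flush with the deck. It takes about 6.5 N to start and 10 N fully down; the brake is fully free from 1.5 mm, press about 5 mm. It springs back when let go.
- post_stop: The marked stop, fixed on the rail at one side of the slider: dark steel block 62 mm across the rail, 24 mm along it, its top 75 mm above the bench, with an upright round steel post 22 mm in diameter on its top, up to 101 mm. Origin at bench height under its centre; axes as the rail's. Either end of the rail may have it. The slider touches it when their centres are 57 mm apart along the rail; the stop does not yield.
- plain_stop: The other stop, the same block without a post, at the other side of the slider. Origin and axes likewise. Not the goal.
- spray_can: Bystander: white spray can, 66 mm in diameter, 150 mm tall, origin under its foot. Leave alone.
- glue_bottle: Bystander: white glue bottle, 52 mm in diameter, 140 mm tall, origin under its foot. Leave alone.
- screw_jar: Bystander: glass jar with steel cap, 60 mm in diameter, 70 mm tall, origin under its foot. Leave alone.
- mug: Bystander: white mug, 76 mm in diameter, 85 mm tall, origin under its foot. Leave alone.
- brush: Bystander: paint brush 200 mm long lying on the bench beside the rail, its x axis along it. Leave alone.
- screwdriver: Bystander: screwdriver 200 mm long lying on the bench beside the rail, its x axis along it. Leave alone.
- steel_strip: Bystander: dark steel strip 200 x 30 x 6 mm lying on the bench beside the rail, its x axis along it. Leave alone.

How it is judged:
On the way, in this order (a step that is already met when the one before it is completed fails the run):
1. the release pad is pressed down by the fingers, the slider not yet at the marked stop (value of joint release above 0.0025 m and contact force between the fingers and release above 2 N), for 0.1 s.
2. the slider rests against the stop with the post (y of slider_mid in the frame of post_stop between -0.0595 and 0.0595 m), for 0.2 s.
At the end, for the whole second after the job is handed in: the slider stands against the stop with the post (gap under 2.5 mm), at rest, and the release pad has sprung up (within 1.5 mm) (all of step 2 and value of joint release below 0.0015 m and velocity of joint slider between -0.005 and 0.005 m/s); the robot touches nothing.
It fails at once if the slider is forced along the rail against its brake (moving faster than 10 mm/s with the pad up) (value of joint release below 0.0002 m and (velocity of joint slider above 0.01 m/s or velocity of joint slider below -0.01 m/s)).
It fails at once if another thing on the bench is lifted, carried or shifted more than 20 mm (distance of any of spray_can, glue_bottle, screw_jar, mug, brush, screwdriver, steel_strip from where it was at the start of the episode above 0.02 m).
It fails at once if an upright thing is tipped (angle between any of spray_can, glue_bottle, screw_jar, mug's own z axis and vertical above 0.35 rad).
It also fails if it takes over 32 s, if anything falls off the work surface, if the arm or the gripper's body presses on something with over 40 N, if the wrist force passes 120 N, or if a joint passes its speed limit or range.

## Working session

There is one attempt and no reset: what is moved stays moved. The work goes in short steps, Python scripts to look and compute and a tool call to move; the robot and the scene stay as the last step left them, time stands still between calls to the robot, and variables do not carry over. Pictures are saved under pics/ and viewed, about 8 in all and at most 12, crops included, and the job is handed in when it is done.

Besides the shell and the picture viewer there is one more tool, called after ">>>" as name(argument=value, ...) on one line, values as JSON. servo_tool: Moves the arm, as the interface text tells. Its arguments: {"type":"object","properties":{"increments":{"type":"array","items":{"type":"array","items":{"type":"number"}}}},"required":["increments"]}

```bash
mkdir -p pics; cat > h.py <<'E'
import numpy as np, cv2
from bench import bot, snapshot, calibration, models
from scipy.spatial.transform import Rotation as R
def ray(cam,xy,obs=None):
    c=calibration(cam);K=np.array(c["K"]);k=c["k1"]
    d=np.array([(xy[0]-K[0,2])/K[0,0],(xy[1]-K[1,2])/K[1,1]]);u=d.copy()
    for _ in range(20):u=d/(1+k*(u@u))
    if cam=="wrist":
        M=np.array(c["mount"]);T=np.eye(4);T[:3,:3]=R.from_quat(obs["tcp_rot"]).as_matrix();T[:3,3]=obs["ee_pos"];T=T@M
    else:T=np.linalg.inv(np.array(c["world_to_cam"]))
    return T[:3,3],T[:3,:3]@np.array([u[0],u[1],1])
def atz(cam,xy,z,obs=None):
    o,d=ray(cam,xy,obs);return o+d*(z-o[2])/d[2]
def save(n,im):cv2.imwrite("pics/"+n+".png",im[:,:,::-1])
E
cat > a.py <<'E'
from h import *
np.set_printoptions(precision=4,suppress=True)
o=bot.get_obs();print(o["time_s"],o["ee_pos"],o["tcp_rot"],o["wrist_force"])
ims=[]
for c in ["scene","side"]:
    ims.append(snapshot(c))
    for q,z in [("slider_mid",.07),("post_stop",0),("plain_stop",0),("rail",0)]:
        for r in models.pinpoint(c,q)[:2]:print(c,q,round(r["score"],2),np.round(r["xy"],1),atz(c,r["xy"],z))
save("s1",ims[0]);save("s2",ims[1])
E
python3 a.py
```

```text
0.0 [ 0.2537 -0.6787  0.2554] [ 0.984   0.1779 -0.0002 -0.0008] [-0.011   0.1075 -0.1205]
scene slider_mid 0.74 [279.4 210.6] [0.5295 0.0388 0.07  ]
scene slider_mid 0.35 [304.2 269. ] [ 0.6879 -0.0914  0.07  ]
scene post_stop 0.56 [301.5 210.1] [0.5196 0.1509 0.    ]
scene plain_stop 0.89 [243.9 284.4] [ 0.5702 -0.1474  0.    ]
scene rail 0.83 [273.3 242.1] [0.5373 0.0021 0.    ]
scene rail 0.68 [324.2 181.4] [0.4941 0.309  0.    ]
side slider_mid 0.58 [277.3 224.6] [0.5387 0.0285 0.07  ]
side post_stop 0.67 [263.2 281.3] [0.5131 0.1539 0.    ]
side plain_stop 0.56 [295.6 195.5] [ 0.5701 -0.1485  0.    ]
side rail 0.78 [277.5 236. ] [0.5474 0.0104 0.    ]
```

View pics/s1.png

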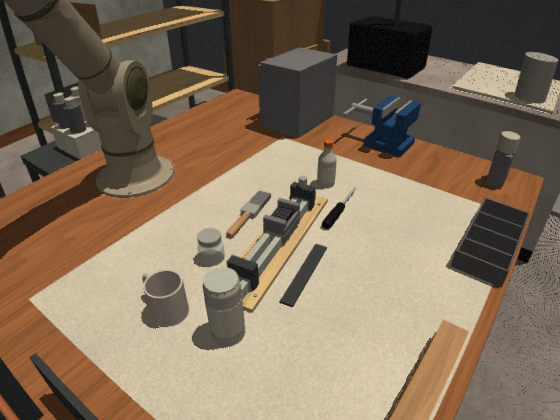

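View pics/s2.png

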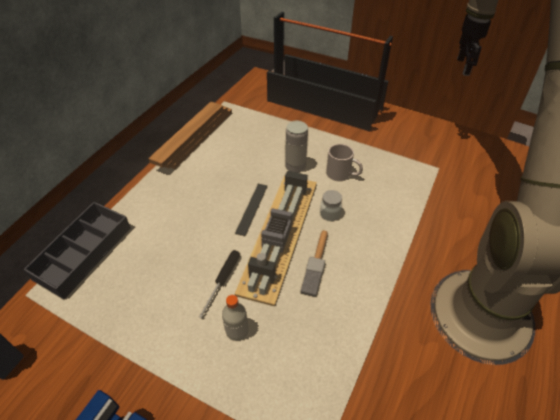

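Post stop is at the +y end, scene (302,190), side (263,270). The plain stop is at scene (242,270), and the slider is at scene (282,213). Both cameras agree: slider ≈ (0.536, 0.034), rail yaw ≈ 0.178, travel ≈ 62 mm. I'll move to hover with the jaws shut.

>>> servo_tool(increments=[[15, -17, 0, 0, 0], [26, -29, 0, 0, 0], [26, -29, 0, 0, 0], [26, -29, 0, 0, 0], [26, -29, 0, 0, 0], [26, -29, 0, 0, 0], [26, -29, 0, 0, 0], [26, -29, 0, 0, 0]])

```text
time_s: 1.3
ee_pos: [0.3618, -0.4026, 0.2565]
tcp_rot: [0.984, 0.178, 0.0, 0.0]
wrist_force: [1.0, -0.1, 0.2]
gripper_width: 0.002
```

>>> servo_tool(increments=[[26, -29, 0, 0, 0], [26, -29, 0, 0, 0], [26, -29, 0, 0, 0], [26, -29, 0, 0, 0], [26, -29, 0, 0, 0], [26, -29, 0, 0, 0], [26, -29, 0, 0, 0], [26, -29, 0, 0, 0]])

```text
time_s: 2.1
ee_pos: [0.4754, -0.1124, 0.2566]
tcp_rot: [0.984, 0.178, 0.0, 0.0]
wrist_force: [0.7, -0.2, -0.7]
gripper_width: 0.0
```

>>> servo_tool(increments=[[26, -29, 0, 0, 0], [26, -29, 0, 0, 0], [26, -29, 0, 0, 0], [26, -29, 0, 0, 0], [5, -1, 0, 0, 0], [0, 0, 0, -0.09, 0], [0, 0, 0, -0.09, 0], [0, 0, 0, 0, 0]])

```text
time_s: 2.9
ee_pos: [0.536, 0.0335, 0.2563]
tcp_rot: [0.964, 0.266, -0.0, 0.0]
wrist_force: [-0.4, 0.8, 0.0]
gripper_width: 0.001
```

The turn sign came out reversed, since tool z points down; I'll correct it and take a close look.

>>> servo_tool(increments=[[0, 0, 0, 0.12, 0], [0, 0, 0, 0.12, 0], [0, 0, 0, 0.12, 0], [0, 0, 0, 0, 0]])

```text
time_s: 3.3
ee_pos: [0.536, 0.0336, 0.2564]
tcp_rot: [0.996, 0.087, 0.0, 0.0]
wrist_force: [0.4, -0.5, 0.2]
gripper_width: 0.0
```

```bash
cat > b.py <<'E'
from h import *
import sys
np.set_printoptions(precision=4,suppress=True)
o=bot.get_obs();im=snapshot("wrist");save(sys.argv[1],im)
print(o["time_s"],o["ee_pos"],"yaw",2*np.arctan2(o["tcp_rot"][1],o["tcp_rot"][0]),o["wrist_force"])
for c in ["wrist","side","scene"]:
    if c!="wrist":
        save(sys.argv[1]+c,snapshot(c))
    for q,z in [("slider_mid",.07),("post_stop",0),("plain_stop",0),("glue_bottle",0)]:
        for r in models.pinpoint(c,q)[:1]:print(c,q,round(r["score"],2),np.round(r["xy"],1),atz(c,r["xy"],z,o))
E
python3 b.py w1
```

```text
3.3 [0.536  0.0336 0.2564] yaw 0.17329868064239343 [ 0.4081 -0.5278  0.2107]
wrist slider_mid 0.92 [280.5 189.7] [0.5397 0.0329 0.07  ]
wrist post_stop 0.56 [161.5 170.5] [0.5207 0.1527 0.    ]
wrist plain_stop 0.83 [458.6 164.9] [ 0.5799 -0.1466  0.    ]
wrist glue_bottle 0.59 [ 25.1 164.7] [0.5031 0.2993 0.    ]
side slider_mid 0.72 [273.1 223.2] [0.5503 0.0292 0.07  ]
side post_stop 0.85 [260.9 282.5] [0.5164 0.1596 0.    ]
side plain_stop 0.86 [294.2 195.7] [ 0.5734 -0.1459  0.    ]
side glue_bottle 0.61 [232.8 328.5] [0.5138 0.2977 0.    ]
scene slider_mid 0.84 [281.  209.5] [0.5299 0.0446 0.07  ]
scene post_stop 0.65 [301.4 208.4] [0.5151 0.1571 0.    ]
scene plain_stop 0.73 [244.2 284.4] [ 0.5707 -0.147   0.    ]
scene glue_bottle 0.66 [325.9 182.5] [0.5014 0.3068 0.    ]
```

View pics/w1.png

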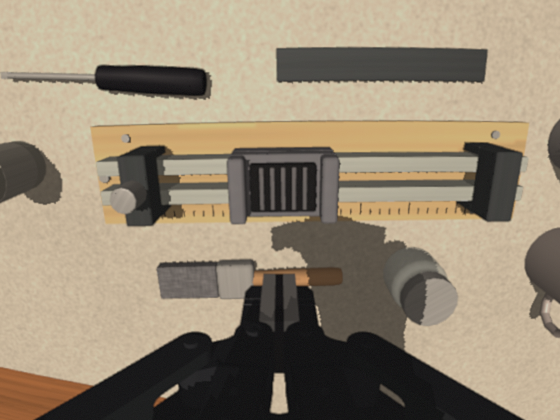

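The wrist view shows the post at the left end (123,200), which is +y, and the pad centre at (283,188), which gives ≈ (0.540, 0.033). The rail is level in the picture, so yaw is good. Descending.

>>> servo_tool(increments=[[4, 0, 20, 0, 0], [0, 0, 30, 0, 0], [0, 0, 30, 0, 0], [0, 0, 30, 0, 0], [0, 0, 25, 0, 0], [0, 0, 15, 0, 0], [0, 0, 3, 0, 0], [0, 0, 0, 0, 0]])

```text
time_s: 4.85
ee_pos: [0.5399, 0.0346, 0.103]
tcp_rot: [0.996, 0.089, -0.0, 0.0]
wrist_force: [-0.3, -0.1, 0.2]
gripper_width: -0.001
```

```bash
python3 b.py w2
```

```text
4.85 [0.5399 0.0346 0.103 ] yaw 0.17792779289143 [-0.3438 -0.122   0.2377]
wrist slider_mid 0.89 [286.2 285.5] [0.5397 0.0314 0.07  ]
wrist post_stop 0.32 [467.5 367.6] [ 0.4544 -0.1257  0.    ]
side slider_mid 0.57 [275.  224.6] [0.5438 0.0312 0.07  ]
side post_stop 0.72 [263.3 282.4] [0.5113 0.1566 0.    ]
side plain_stop 0.78 [295.2 196. ] [ 0.5702 -0.1462  0.    ]
side glue_bottle 0.57 [233.5 330. ] [0.5105 0.3001 0.    ]
scene slider_mid 0.67 [278.9 209.7] [0.5263 0.041  0.07  ]
scene post_stop 0.56 [302.3 210.3] [0.5218 0.1514 0.    ]
scene plain_stop 0.65 [243.6 284.4] [ 0.5697 -0.1477  0.    ]
scene glue_bottle 0.87 [325.6 184.3] [0.5057 0.2979 0.    ]
```

View pics/w2.png

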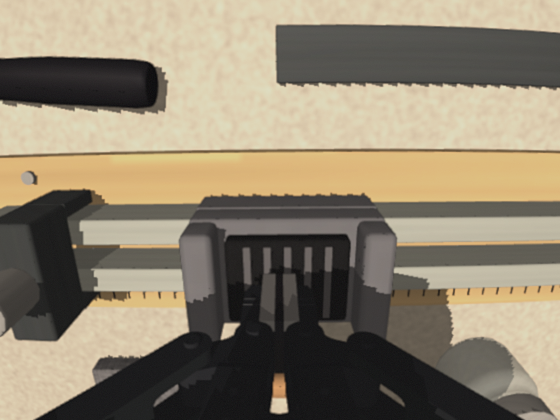

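The shut fingertips (280,275) are over the pad, which spans columns 227–350, clear of both cheeks. Pressing.

>>> servo_tool(increments=[[0, 0, 4, 0, 0], [0, 0, 3, 0, 0], [0, 0, 3, 0, 0], [0, 0, 2, 0, 0], [0, 0, 1, 0, 0], [0, 0, 0, 0, 0], [0, 0, 0, 0, 0]])

```text
time_s: 6.3
ee_pos: [0.54, 0.0346, 0.0904]
tcp_rot: [0.996, 0.089, -0.0, 0.0]
wrist_force: [-0.5, 0.0, 7.9]
gripper_width: -0.003
```

7.9 N means the pad is about 3–4 mm down. I'll press 1.5 mm more, then push towards the post (tool −y).

>>> servo_tool(increments=[[0, 0, 1.5, 0, 0], [0, 0, 0, 0, 0], [0, -3, 0, 0, 0], [0, -6, 0, 0, 0], [0, -8, 0, 0, 0], [0, -8, 0, 0, 0], [0, -5, 0, 0, 0], [0, 0, 0, 0, 0]])

```text
time_s: 7.1
ee_pos: [0.5343, 0.0649, 0.0889]
tcp_rot: [0.996, 0.089, -0.0, -0.0]
wrist_force: [-2.0, 0.8, 7.4]
gripper_width: 0.002
```

>>> servo_tool(increments=[[0, -3, 0.5, 0, 0], [0, -5, 0, 0, 0], [0, -5, 0, 0, 0], [0, -5, 0, 0, 0], [0, -2, 0, 0, 0], [0, 0, 0, 0, 0]])

```text
time_s: 7.7
ee_pos: [0.5307, 0.0841, 0.0884]
tcp_rot: [0.996, 0.089, -0.0, 0.0]
wrist_force: [-1.8, 1.2, 7.9]
gripper_width: 0.002
```

```bash
python3 b.py w3
```

```text
7.7 [0.5307 0.0841 0.0884] yaw 0.17824895010915617 [-1.7922  1.2122  7.8971]
wrist post_stop 0.61 [164.3 236.1] [0.5195 0.1517 0.    ]
side slider_mid 0.94 [270.8 239.4] [0.531  0.0781 0.07  ]
side post_stop 0.96 [263.2 279.3] [0.5159 0.1488 0.    ]
side plain_stop 0.64 [296.2 197.6] [ 0.5649 -0.1416  0.    ]
side glue_bottle 0.77 [231.  328.4] [ 0.5175  0.2993 -0.    ]
scene slider_mid 0.88 [289.8 199.7] [0.5234 0.0905 0.07  ]
scene post_stop 0.6 [301.2 204.7] [0.505 0.171 0.   ]
scene plain_stop 0.6 [243.5 284.3] [ 0.5693 -0.1476  0.    ]
scene glue_bottle 0.88 [323.2 184. ] [0.4992 0.2952 0.    ]
```

View pics/w3.png

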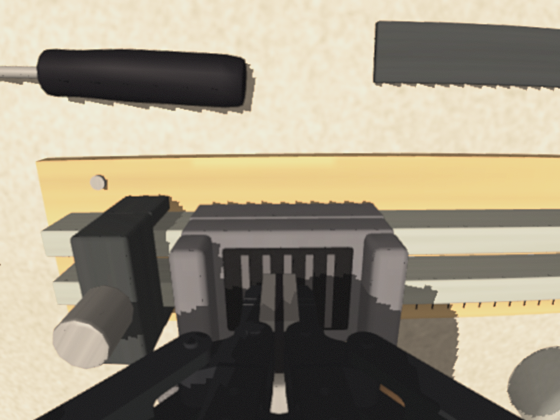

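The slider follows with the fingers still mid-pad; a gap of roughly 10–15 mm to the stop remains (columns ~150–175). I'll continue gently.

>>> servo_tool(increments=[[0, -3, 0, 0, 0], [0, -3, 0, 0, 0], [0, -3, 0, 0, 0], [0, -2, 0, 0, 0], [0, -1, 0, 0, 0], [0, 0, 0, 0, 0]])

```text
time_s: 9.05
ee_pos: [0.5286, 0.0955, 0.0884]
tcp_rot: [0.996, 0.089, -0.0, 0.0]
wrist_force: [-2.1, 0.2, 8.3]
gripper_width: 0.006
```

>>> servo_tool(increments=[[0, -2, 0, 0, 0], [0, -2, 0, 0, 0], [0, 0, 0, 0, 0]])

```text
time_s: 9.35
ee_pos: [0.5278, 0.0995, 0.0884]
tcp_rot: [0.996, 0.089, -0.0, 0.0]
wrist_force: [-2.0, -0.6, 8.0]
gripper_width: -0.004
```

>>> servo_tool(increments=[[0, -2, 0, 0, 0], [0, -2, 0, 0, 0], [0, 0, 0, 0, 0]])

```text
time_s: 9.65
ee_pos: [0.5276, 0.1022, 0.0884]
tcp_rot: [0.996, 0.088, -0.0, 0.001]
wrist_force: [-1.2, -4.9, 9.1]
gripper_width: -0.003
```

A lateral force has appeared (−4.9 N), so the slider is at the stop. A little more to seat it, hold, then look.

>>> servo_tool(increments=[[0, -1.5, 0, 0, 0], [0, -1.5, 0, 0, 0], [0, 0, 0, 0, 0], [0, 0, 0, 0, 0], [0, 0, 0, 0, 0]])

```text
time_s: 10.15
ee_pos: [0.5274, 0.1049, 0.0885]
tcp_rot: [0.996, 0.088, 0.0, 0.001]
wrist_force: [0.3, -6.3, 8.7]
gripper_width: -0.001
```

```bash
python3 b.py w4
```

```text
10.15 [0.5274 0.1049 0.0885] yaw 0.1762250389534847 [ 0.2652 -6.3147  8.7035]
wrist post_stop 0.82 [196.8 238.6] [0.5183 0.1529 0.    ]
side slider_mid 0.84 [268.9 245.7] [0.526  0.0974 0.07  ]
side post_stop 0.93 [263.5 281.5] [0.5122 0.1541 0.    ]
side plain_stop 0.59 [293.9 164. ] [ 0.6346 -0.2709  0.    ]
side glue_bottle 0.75 [233.7 326.4] [0.5147 0.2922 0.    ]
scene slider_mid 0.6 [290.9 197.1] [0.5191 0.1014 0.07  ]
scene post_stop 0.47 [301.3 209. ] [0.5164 0.1547 0.    ]
scene plain_stop 0.89 [241.6 285.4] [ 0.5681 -0.1526  0.    ]
scene glue_bottle 0.74 [321.7 184.9] [0.4982 0.2884 0.    ]
```

View pics/w4.png

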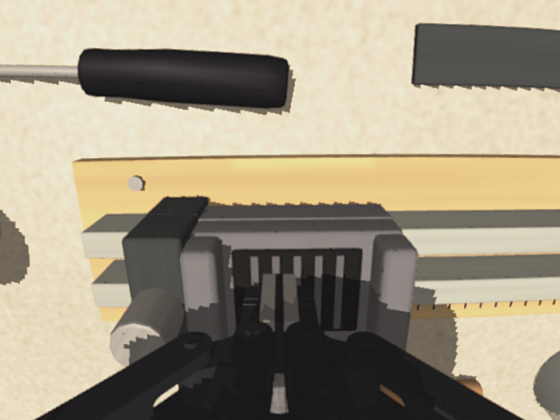

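The slider cheek is flush against the post block (no gap at ~185–205, 240), and the fingers have slipped a few mm on the pad, which confirms hard contact. I'll lift straight up.

>>> servo_tool(increments=[[0, 0, -2, 0, 0], [0, 0, -3, 0, 0], [0, 0, -5, 0, 0], [0, 0, -20, 0, 0], [0, 0, -30, 0, 0], [0, 0, -30, 0, 0], [0, 0, -30, 0, 0], [0, 0, 0, 0, 0]])

```text
time_s: 11.7
ee_pos: [0.5286, 0.107, 0.2116]
tcp_rot: [0.996, 0.089, 0.003, -0.001]
wrist_force: [0.2, 0.0, -0.8]
gripper_width: -0.002
```

```bash
python3 b.py w5
```

```text
11.7 [0.5286 0.107  0.2116] yaw 0.17775758224265 [ 0.1668  0.0287 -0.8031]
wrist slider_mid 0.68 [289.8 212.8] [0.5289 0.0992 0.07  ]
wrist post_stop 0.69 [227.6 190.5] [0.5177 0.1527 0.    ]
wrist glue_bottle 0.8 [ 68.9 178.9] [0.5031 0.3001 0.    ]
side slider_mid 0.95 [267.3 242. ] [0.5348 0.0892 0.07  ]
side post_stop 0.76 [264.4 282.6] [0.5087 0.1559 0.    ]
side plain_stop 0.8 [296.6 196.8] [ 0.5652 -0.1451 -0.    ]
side glue_bottle 0.63 [235. 329.] [0.5087 0.2964 0.    ]
scene slider_mid 0.95 [290.8 192. ] [0.5057 0.1199 0.07  ]
scene post_stop 0.78 [299.5 209.1] [0.5127 0.1515 0.    ]
scene plain_stop 0.68 [244.8 287.2] [ 0.5771 -0.1525  0.    ]
scene glue_bottle 0.67 [322.7 181.8] [0.4917 0.3045 0.    ]
```

View pics/w5.png

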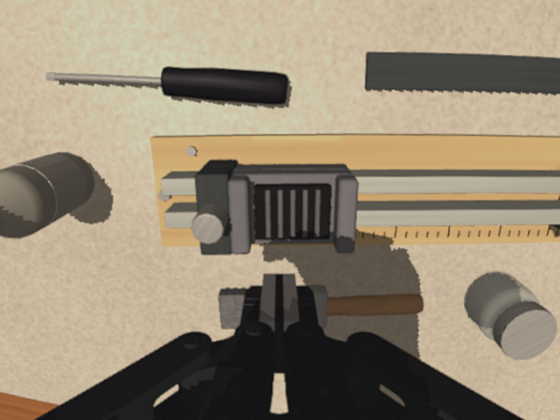

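The slider is flush with the post block at column ~232. The wrist measurement puts the centres 55 mm apart against 57 mm expected, which agrees within error. The pad is up and the arm is clear, so I'm handing in.

```bash
python3 -c "
from bench import bot
print(bot.hand_in())"
```

```text
the job is handed in; nothing more can be done
None
```

The slider now rests against the post-marked stop with the pad released, and I handed the job in at about 11.7 s; `hand_in` reported no verdict. I pressed the release pad with the shut fingertips at about 8 N and carried the slider roughly 65 mm. Side force then built to about 6 N at the stop, and I lifted straight up.

**Last checks:**
- **Slider position:** The last wrist picture shows the slider flush with the post block. The network points in it put the centres 55 mm apart, where contact is at 57 mm, so they agree within measuring error.
- **Pad and clearance:** The pad looks sprung up, though I did not measure its height. The tool is well above everything and the wrist force is near zero.
- **Other things on the bench:** The pictures show nothing shifted, judged by eye except for the glue bottle. The wrist camera gave its position unchanged from the first look to the last.
- **Disagreements:** After the lift, the side and scene cameras' slider points were about 10 mm and 30 mm off the wrist camera's, in opposite directions. I went by the wrist camera and the contact force.
- **A slip on the way:** I first turned the wrist the wrong way while still well above the bench, and corrected it before going down.

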